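# Knock a stuck badge out of its die

## Robot

A 6-joint arm with a two-finger parallel gripper is mounted at the origin on a cart in front of the work surface, level with it; the furniture and walls round the work are solid. World frame = base frame: x ahead of the robot, y to its left, z up, the work surface at z = 0. Lengths are in mm, angles in rad, forces in N, time in s.
With the tool pointing down it reaches from about 275 to 1000 mm from the base axis. Payload 8.4 kg.
Tool frame: the origin (TCP) lies at the very end of the fingers, on their centre line; the grasp point (between the pads) lies 19 mm behind it; z points along the fingers, y is the line along which they close (so a half turn about z gives the same grasp; the last joint's range is limited). The gripper opens to 85 mm and grips with 20 to 120 N. Pads are 22 mm wide; open, the fingers measure 114 mm over their backs; the gripper's body (76 mm by 85 mm) begins 54 mm behind the grasp point. The pads swing forward as they close: fully open they stand 13 mm farther back than shut.
Start: joints at [-1.231, 0.353, 1.633, -0, 1.155, -0.002], TCP at [209.488, -588.848, 231.281] pointing down, gripper open.
Joint ranges: [-2.63, 2.63], [-0.92, 2.1], [0.06, 2.66], [-1.3, 4.44], [0, 2.69], [-3.02, 3.02]. Speed limits (rad/s): [2.22, 2.22, 2.79, 3.14, 3.14, 3.14].

## Interface

Orientations are given as [roll, pitch, yaw] about the fixed x, y, z axes, in that order (R = Rz(yaw) Ry(pitch) Rx(roll)).
In Python, from rig import sensors, grab_frame, camera_params, order gives the robot as it stands. The module is installed in compiled form; this text tells all that it offers.
- The arm moves only by the tool move_arm, never from a script. Its argument "motion" is a list of rows, each a list of 7 numbers: the turn, a rotation vector about the tool's x, y, z in a scale on which 1.0 is pi rad, then the shift along the tool's x, y, z in fractions of the full range, 1 being 750 mm, then the finger opening in m, from 0 to 0.0854. A call has 1 to 8 rows; each row is the pose to reach, as a shift and turn from the pose commanded when the call began, along the tool's axes at that moment; what a row does not reach only later rows make up. A row lasts 1/8 s, in which the tool goes at most 62.5 mm and 10.7 degrees, less where a joint would pass 70% of its speed; a pose out of reach is approached as far as the arm can. Shift and turn numbers lie between -1 and 1, and a call with a number outside is refused. A call with a gripper value outside its range is refused whole. The fingers move at their own pace and stop on an object; "grip_force" is the grip in N (left out, the last holds). Time passes only in rows, so rows that repeat a pose let the fingers close. It gives the time, the measured TCP pose, the force, the opening and the grip force at its end, in the units of the state.
- sensors.sense(): the state, without advancing time (a new reading comes with each control period).
- grab_frame(name): name is "scene" or "top"; returns (picture, depth): 420x560x3 uint8, red, green, blue; 420x560 float32, mm along the optical axis (not along the pixel's ray), 0 where there is no reading.
- camera_params(name): a dict with "camera_matrix" (3x3 intrinsics, pixels), "k1" (the pictures are not rectified: a ray, as slopes to the right and down, at radius r is drawn at 1 + k1 r^2 times it, then the intrinsics apply), "world_from_camera" (4x4, takes a point from camera to world coordinates). Camera axes: x right, y down, z forward; pixel columns grow to the right and rows downward; lengths in mm; the calibration is good to about 2 mm. A picture is of the moment at which its call begins. camera_params takes no time and is no camera call.
- order.sign_off(): hands the job in; it is judged then, once.
The state is a dict: "clock": time; "qpos": joint angles; "qvel": joint speeds; "joint_efforts": joint torques, N m; "eef_pos": TCP position; "tcp_rot": TCP orientation; "contact_force": force on the tool from outside, world axes, zero at the start; "wrist_torque": the same for the moment, N m; "opening": opening from 0.0 (shut) to 1.0 (fully open); "grasp_force": force on a finger pad.
Only numpy, scipy, OpenCV 4.12 (cv2) and the standard library are available. Lean on these libraries where they do the work, as an engineer would, in place of code of your own. Each camera call takes 0.05 s, during which the arm holds its last target. There are 200 camera calls.

## Task

A finished button badge is stuck in the cavity of its steel die cup. Lift the die with the badge in it, lower it upright over the knockout stand so that the brass rod comes up through the hole in the die's underside, and press it gently (never with more than 35 N) until the die sits fully home on the stand's collar and the badge stands clear. Then take the badge off and lay it flat, face up, on the tray's floor next to the finished ones; leave the die on the stand and knock nothing else over.

Things in the scene. Friction and masses are not known exactly. Their poses are not given: they have to be found in the camera images.
- die: Loose round steel die cup, outside 58 mm diameter, 45 mm high, 0.38 kg, upright. Origin: centre of its underside; z up its axis. A 17 mm hole runs up the axis from the underside into the cavity's floor (34 mm up); the cavity is 40 mm wide, 11 mm deep, open at the top. Grip it anywhere round its plain sides.
- die_rim (a point): Point on the die's axis at the level of its top rim, 45 mm above its underside. Four small brass spring clips in the cavity wall (39 to 44 mm above the underside) grip the badge's edge; an axial push of about 8 to 15 N moves it, and it comes free only in the last 1 to 3 mm before the die is home.
- badge: Round red button badge, white and blue spot on its domed face, 38 mm diameter, 10 mm thick, 0.035 kg. Origin: centre of its back; z out of the face. It starts face up on the cavity floor, top 1 mm below the die's rim. With the die home it stands 10 mm above the rim, clear of the clips, loose on the rod's tip. A free fall over 8 mm, or a push over 35 N, spoils it.
- stand: Knockout stand fixed to the desk: grey foot 96 mm diameter, 16 mm high; on a threaded column a head with a flat collar 50 mm in diameter, and upright on it a brass rod of 14 mm whose tip (chamfered to 11 mm) stands 45 mm above the collar. All rigid; press with no more than 35 N. Origin: centre of the foot's underside; z up.
- stand_axis (a point): Point on the vertical axis of the rod, at the top of the stand's foot (16 mm above the desk). The head is screwed up or down by its users: the collar's top is anywhere from 51 to 69 mm above the desk and stays there during the job. This height is not reported: feel it (or see it).
- tray: Loose grey open tray, 112 mm along its x, 156 mm along its y, 18 mm high, walls and floor 4 mm. Origin: centre of its underside; z up. Two finished badges of the same kind are fixed in it, centred at x = -25 and +25 mm, y = +48 mm; the rest of its floor (y from -74 to +29 mm) is free.
- tray_free (a point): Point on the tray's floor in the middle of its free part (tray x = 0, y = -25 mm, 4 mm above the desk).
- glue_stick: Bystander: glue stick standing upright behind the work, 28 mm diameter, 92 mm high. Origin: centre of its underside.
- eraser: Bystander: blue and white eraser lying behind the work, 19 x 42 x 12 mm. Origin: centre of its underside.
Mind the look-alikes: they are no part of the job. Several things look just like the die: the one meant starts farthest to the robot's right.

How it is judged:
By the outcome, as a careful person would: the job done as asked, in the order asked, and still so for the second after the job is handed in, with the robot touching nothing.
It also fails if it takes over 48 s, if anything falls off the work surface, if the arm or the gripper's body presses on something with over 40 N, if the wrist force passes 120 N, or if a joint passes its speed limit or range.

## Working session

There is one attempt and no reset: what is moved stays moved. The work goes in short steps, Python scripts to look and compute and a tool call to move; the robot and the scene stay as the last step left them, time stands still between calls to the robot, and variables do not carry over. Pictures are saved under pics/ and viewed, at most 10 in all, crops included, and the job is handed in when it is done.

Besides the shell and the picture viewer there is one more tool, called after ">>>" by a JSON object that holds its "api" and its "payload", one argument or row to a line. move_arm: Moves the arm, as the interface text tells. Its arguments: {"type":"object","properties":{"motion":{"type":"array","items":{"type":"array","items":{"type":"number"}}},"grip_force":{"type":"number"}},"required":["motion"]}

```bash
mkdir -p pics; cat > h.py <<'E'
import numpy as np, cv2
from rig import sensors, grab_frame, camera_params, order
def cloud(n):
    im,d=grab_frame(n); c=camera_params(n); K=c["camera_matrix"]; K=np.array(K); T=np.array(c["world_from_camera"])
    h,w=d.shape; u,v=np.meshgrid(np.arange(w),np.arange(h))
    x=(u-K[0,2])/K[0,0]; y=(v-K[1,2])/K[1,1]; a,b=x.copy(),y.copy()
    for _ in range(8):
        s=1+c["k1"]*(a*a+b*b); a,b=x/s,y/s
    P=np.stack([a*d,b*d,d],-1)@T[:3,:3].T+T[:3,3]; P[d==0]=np.nan
    return im,d,P
E
python3 - <<'E'
from h import *
for n in("scene","top"):
    im,d,P=cloud(n); cv2.imwrite(f"pics/{n}1.png",im[:,:,::-1]); np.savez(f"{n}1.npz",im=im,d=d,P=P)
    print(np.round(camera_params(n)["world_from_camera"],2))
s=sensors.sense();print(s)
E
```

```text
[[-8.5000e-01 -2.6000e-01  4.5000e-01  8.7400e+01]
 [-5.2000e-01  4.2000e-01 -7.5000e-01  7.4846e+02]
 [ 1.0000e-02 -8.7000e-01 -4.9000e-01  6.0792e+02]
 [ 0.0000e+00  0.0000e+00  0.0000e+00  1.0000e+00]]
[[ 2.00000e-02 -1.00000e+00  5.00000e-02  5.34740e+02]
 [-1.00000e+00 -2.00000e-02 -1.00000e-02 -4.54900e+01]
 [ 1.00000e-02 -5.00000e-02 -1.00000e+00  1.05785e+03]
 [ 0.00000e+00  0.00000e+00  0.00000e+00  1.00000e+00]]
{'clock': 0.1, 'qpos': array([-1.23140529e+00,  3.53600099e-01,  1.63405140e+00, -9.21235249e-06,
        1.15519485e+00, -2.40807730e-03]), 'qvel': array([-0.00058269, -0.00234422, -0.00168424,  0.00079691,  0.00032017,
       -0.00111984]), 'joint_efforts': array([-5.32456743e-04, -6.06352329e+01, -3.42816675e+01, -4.90825983e-05,
        3.81749807e-03,  1.78701436e-05]), 'eef_pos': array([ 209.34118961, -588.45041138,  230.62708257]), 'tcp_rot': array([-3.14033894e+00,  5.40444999e-06,  3.41802841e-01]), 'contact_force': array([ 0.10207495,  0.88846907, -0.6551225 ]), 'wrist_torque': array([-0.01013607,  0.03248234,  0.0315611 ]), 'grasp_force': 0.0, 'opening': 1.0015868792727747}
```

View pics/scene1.png

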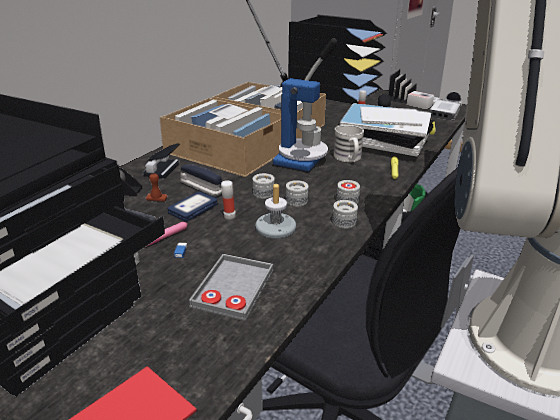

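View pics/top1.png

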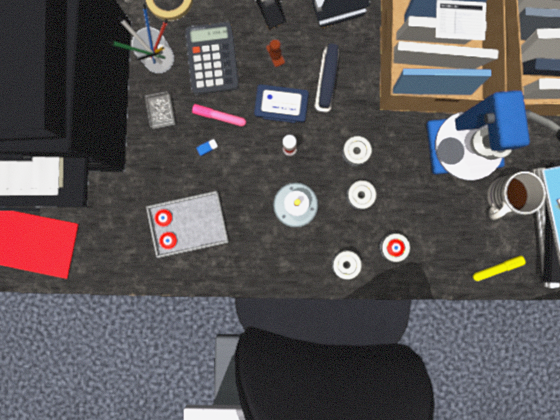

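The scene view shows four die-like cups, the stand, the tray with two badges, the glue stick and the eraser.

Candidates for the die in the top view are (357,150), (361,194), (346,264) and (396,248). Image right is the robot's right (-y), so (396,248) is farthest right, and it is the only one holding a red badge. I'll check it in a crop and measure.

```bash
python3 - <<'E'
from h import *
z=np.load("top1.npz"); P=z["P"]; im=z["im"]
def reg(c,r,zl,zh):
    u,v=c; Q=P[v-r:v+r+1,u-r:u+r+1].reshape(-1,3); return Q[(Q[:,2]>zl)&(Q[:,2]<zh)]
for c in [(357,150),(361,194),(396,248),(346,264)]:
    Q=reg(c,24,36,55); (x,y),r=cv2.minEnclosingCircle(Q[:,:2].astype(np.float32)); print(c,len(Q),np.round([x,y,r,np.median(Q[:,2])],1), Q[:,:2].mean(0).round(1))
for zl,zh in [(10,24),(45,76),(85,125)]:
    Q=reg((296,204),30,zl,zh); (x,y),r=cv2.minEnclosingCircle(Q[:,:2].astype(np.float32)); print("stand",zl,len(Q),np.round([x,y,r],1),Q[:,:2].mean(0).round(1),np.percentile(Q[:,2],[5,50,95]).round(1))
Q=reg((188,224),50,11,22); R=cv2.minAreaRect(Q[:,:2].astype(np.float32)); print("tray rim",R,len(Q))
Q=reg((188,224),50,1.5,30); R=cv2.minAreaRect(Q[:,:2].astype(np.float32)); print("tray",R)
for c in[(164,218),(168,240)]:print("badge",P[c[1],c[0]].round(1))
for c in [(205,147),(290,145)]: print(P[c[1],c[0]].round(1))
print("desk",P[280:290,200:220,2].mean(), P[180:184,240:260,2].mean())
z2=np.load("scene1.npz"); P2=z2["P"].reshape(-1,3)
s=P2[(np.hypot(P2[:,0]-490,P2[:,1]+50)<0)]
a=cv2.resize(im[170:290,260:420],None,fx=4,fy=4,interpolation=cv2.INTER_CUBIC)
cv2.imwrite("pics/crop.png",a[:,:,::-1])
# scene stand
Q=z2["P"][180:240,250:302]; 
for r in range(180,240,2):
    q=z2["P"][r,276]; print(r,q.round(0),end=' ')
E
```

```text
(357, 150) 358 [ 707.6 -203.4   29.3   44.3] [ 706.9 -203.3]
(361, 194) 366 [ 612.1 -214.2   29.4   44.5] [ 612.1 -213.3]
(396, 248) 602 [ 504.2 -286.6   29.3   44.4] [ 504.  -285.8]
(346, 264) 382 [ 466.5 -184.    29.1   44.8] [ 466.6 -183.8]
stand 10 1015 [590.3 -75.2  47.6] [588.3 -74.5] [11.2 14.6 17.9]
stand 45 417 [590.7 -75.1  24.8] [590.2 -75. ] [64.7 67.8 70.8]
stand 85 45 [590.6 -75.2   7. ] [589.9 -74.8] [ 92.1 112.3 115.2]
tray rim ((545.4562377929688, 156.28184509277344), (110.63451385498047, 157.8966064453125), 13.376838684082031) 920
tray ((545.9998168945312, 156.7247314453125), (217.53353881835938, 219.42263793945312), 1.0314947366714478)
badge [557.2 205.2  16.3]
badge [510.3 195.2  16.6]
[712.5 121.4  14. ]
[706.5 -61.4  89.9]
desk nan nan
180 [ 718. -284.    1.] 182 [ 713. -274.    0.] 184 [593. -78. 112.] 186 [588. -71. 112.] 188 [588. -71. 107.] 190 [588. -71. 102.] 192 [587. -70.  97.] 194 [588. -70.  92.] 196 [588. -70.  86.] 198 [588. -71.  81.] 200 [587. -70.  77.] 202 [586. -68.  73.] 204 [586. -67.  68.] 206 [581. -59.  68.] 208 [578. -54.  66.] 210 [578. -55.  61.] 212 [581. -60.  52.] 214 [584. -65.  43.] 216 [585. -66.  37.] 218 [584. -65.  33.] 220 [584. -65.  28.] 222 [584. -65.  22.] 224 [583. -64.  17.] 226 [579. -57.  17.] 228 [577. -54.  14.] 230 [571. -44.  16.] 232 [567. -37.  15.] 234 [566. -35.  12.] 236 [564. -33.   8.] 238 [566. -36.   0.]
```

View pics/crop.png

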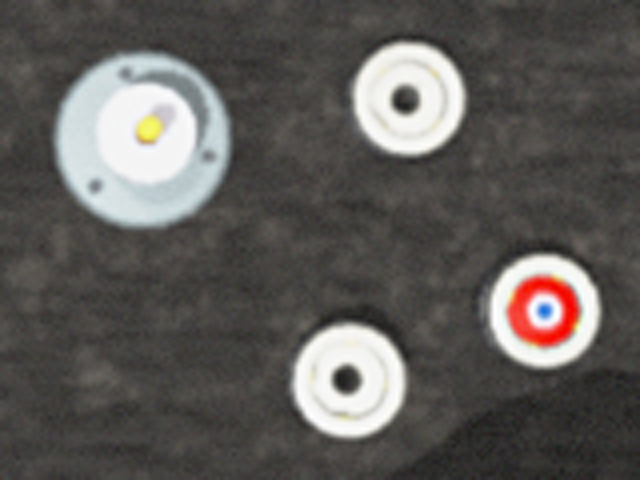

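The crop confirms it: the red badge sits in the rightmost cup at crop (545,311), and the other two cups are empty. Estimated positions:

| Item | Position (mm) |
|---|---|
| Die | (504.2, -286.5) |
| Stand | (590.5, -75.1), collar about 67.5 high |
| Tray | (545.5, 156.3), yaw 13.4° |

I'll move above the die first.

Units first: shifts go in shares of 750 mm and turns go in shares of pi rad. So 0.379 m / 0.75 = 0.5053, 0.324 m / 0.75 = 0.432.

>>> {"api": "move_arm", "payload": {
  "motion": [
    [0,0,0,0.072,-0.0353,0,0.0854],
    [0,0,0,0.144,-0.0707,0.0267,0.0854],
    [0,0,0,0.216,-0.106,0.0533,0.0854],
    [0,0,0,0.288,-0.1413,0.08,0.0854],
    [0,0,0,0.36,-0.1767,0.1067,0.0854],
    [0,0,0,0.432,-0.212,0.1467,0.0854],
    [0,0,0,0.5053,-0.248,0.1733,0.0854],
    [0,0,0,0.5053,-0.248,0.1733,0.0854]
  ]
}}

```text
clock: 1.1
eef_pos: [505.3, -283.4, 99.5]
tcp_rot: [-3.139, 0.001, 0.345]
contact_force: [-1.0, -0.1, -0.0]
opening: 1.0
grasp_force: 0.0
```

Converted, 0.096 m / 0.75 = 0.128, 0.08 m / 0.75 = 0.1067.

>>> {"api": "move_arm", "payload": {
  "motion": [
    [0,0,0,0,0,0.0533,0.0854],
    [0,0,0,0,0,0.1067,0.0854],
    [0,0,0,0,0,0.128,0.0854],
    [0,0,0,0,0,0.128,0.0854]
  ]
}}

```text
clock: 1.6
eef_pos: [503.4, -286.8, 4.8]
tcp_rot: [-3.14, 0.001, 0.341]
contact_force: [-0.7, -0.6, 0.5]
opening: 1.0
grasp_force: 0.0
```

```bash
python3 - <<'E'
from h import *
for i in range(3):
    im,d,P=cloud("top"); s=sensors.sense(); print(s["eef_pos"].round(2),s["tcp_rot"].round(4),s["contact_force"].round(1))
a=cv2.resize(im[190:300,320:460],None,fx=5,fy=5,interpolation=cv2.INTER_CUBIC); cv2.imwrite("pics/g1.png",a[:,:,::-1])
E
```

```text
[ 504.25 -287.14    5.83] [ 3.1415 -0.      0.3413] [ 0.4 -0.3  0.5]
[ 504.8  -287.34    6.44] [ 3.1405e+00 -9.0000e-04  3.4130e-01] [ 0.5 -0.4  0.9]
[ 505.05 -287.38    6.71] [ 3.140e+00 -1.400e-03  3.414e-01] [ 0.5 -0.5 -0.1]
```

View pics/g1.png

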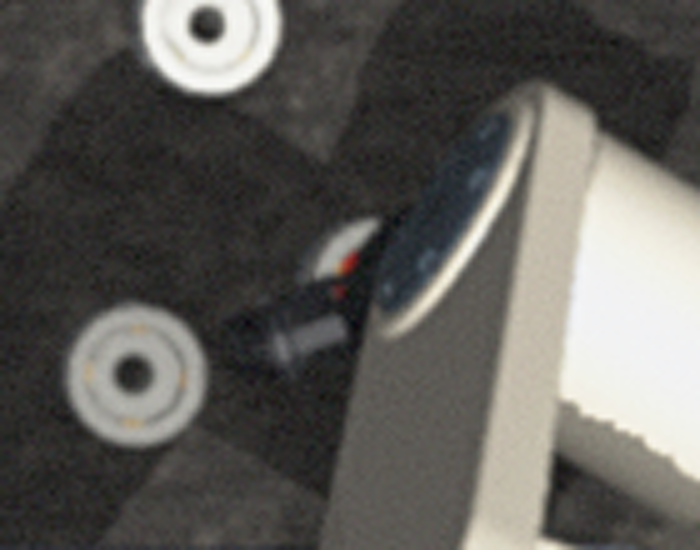

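The arm covers most of the die in the top view. The fingers straddle it: the visible rim is at crop (350,260), with the finger at (290,340). I'll close the gripper.

>>> {"api": "move_arm", "payload": {
  "motion": [
    [0,0,0,0,0,0,0.065],
    [0,0,0,0,0,0,0.055],
    [0,0,0,0,0,0,0.045],
    [0,0,0,0,0,0,0.045],
    [0,0,0,0,0,0,0.045],
    [0,0,0,0,0,0,0.045]
  ],
  "grip_force": 90
}}

```text
clock: 2.5
eef_pos: [504.7, -286.8, 6.7]
tcp_rot: [3.141, -0.001, 0.342]
contact_force: [-2.0, 1.9, 12.0]
opening: 0.651
grasp_force: 93.3
```

Converted, -0.13 m / 0.75 = -0.1733, -0.125 m / 0.75 = -0.1667.

>>> {"api": "move_arm", "payload": {
  "motion": [
    [0,0,0,0,0,-0.0067,0.045],
    [0,0,0,0,0,-0.0267,0.045],
    [0,0,0,0,0,-0.0667,0.045],
    [0,0,0,0,0,-0.12,0.045],
    [0,0,0,0,0,-0.1667,0.045],
    [0,0,0,0,0,-0.1733,0.045],
    [0,0,0,0,0,-0.1733,0.045]
  ]
}}

```text
clock: 3.38
eef_pos: [503.8, -286.3, 134.9]
tcp_rot: [-3.141, 0.0, 0.342]
contact_force: [-0.6, 0.6, -5.4]
opening: 0.652
grasp_force: 96.8
```

Converted, -0.17 m / 0.75 = -0.2267, 0.152 m / 0.75 = 0.2027.

>>> {"api": "move_arm", "payload": {
  "motion": [
    [0,0,0,0.0253,-0.0284,0,0.045],
    [0,0,0,0.076,-0.0852,0,0.045],
    [0,0,0,0.1267,-0.142,0,0.045],
    [0,0,0,0.1773,-0.1987,0,0.045],
    [0,0,0,0.2027,-0.2267,0,0.045],
    [0,0,0,0.2027,-0.2267,0,0.045],
    [0,0,0,0.2027,-0.2267,0,0.045]
  ]
}}

```text
clock: 4.25
eef_pos: [589.3, -75.7, 133.7]
tcp_rot: [-3.141, 0.003, 0.342]
contact_force: [-0.0, 0.7, -5.3]
opening: 0.65
grasp_force: 97.0
```

```bash
python3 - <<'E'
from h import *
for n in ("top","scene"):
    im,d,P=cloud(n); s=sensors.sense(); print(s["eef_pos"].round(2),s["contact_force"].round(1)); np.savez(n+"2.npz",im=im,d=d,P=P)
    x0,y0,x1,y1=(230,140,380,260) if n=="top" else (215,100,345,250)
    a=cv2.resize(im[y0:y1,x0:x1],(500,int(500*(y1-y0)/(x1-x0))),interpolation=cv2.INTER_CUBIC)
    if n=="scene": cv2.imwrite("pics/s2.png",a[:,:,::-1])
Q=P.reshape(-1,3); near=np.hypot(Q[:,0]-590.5,Q[:,1]+75.1)<36
for lo in range(75,180,5):
    q=Q[near&(Q[:,2]>lo)&(Q[:,2]<=lo+5)]
    if len(q)>3: print(lo,len(q),q.mean(0).round(1),np.hypot(q[:,0]-590.5,q[:,1]+75.1).round(0)[:8])
E
```

```text
[589.35 -76.13 134.09] [-0.4 -0.5 -5.2]
[589.57 -76.33 134.43] [ 0.2 -0.6 -4.7]
75 12 [588.9 -70.   77.5] [5. 7. 6. 6. 6. 5. 5. 9.]
80 11 [590.  -70.3  82.3] [7. 8. 9. 3. 4. 6. 8. 6.]
85 12 [588.2 -70.5  87.5] [5. 9. 7. 4. 5. 5. 8. 8.]
90 13 [589.  -70.6  92.4] [4. 7. 8. 5. 6. 4. 6. 7.]
95 9 [589.5 -69.9  97.4] [8. 5. 5. 7. 9. 8. 6. 7.]
100 13 [588.8 -70.1 102.1] [8. 6. 4. 6. 5. 9. 7. 8.]
105 11 [589.1 -70.6 106.9] [7. 4. 5. 6. 7. 6. 4. 9.]
110 16 [590.  -71.1 112. ] [5. 3. 7. 5. 4. 4. 3. 4.]
125 16 [576.7 -57.7 129.2] [30. 28. 26. 30. 27. 28. 29. 28.]
130 50 [577.  -56.8 132.8] [27. 31. 31. 26. 30. 26. 27. 31.]
135 38 [575.8 -57.6 137.4] [27. 31. 26. 28. 27. 30. 27. 25.]
140 42 [574.7 -57.7 142.4] [27. 31. 27. 31. 28. 28. 29. 31.]
145 34 [575.5 -61.2 147. ] [27. 27. 31. 27. 31. 26. 31. 28.]
150 46 [575.2 -59.7 152.5] [27. 27. 31. 27. 30. 31. 28. 27.]
155 33 [573.7 -60.8 157.5] [27. 27. 30. 27. 30. 26. 28. 31.]
160 39 [573.8 -60.1 162.2] [27. 30. 26. 30. 30. 26. 28. 30.]
165 43 [577.4 -66.1 167.7] [20. 17. 22. 21. 27. 31. 22. 17.]
170 104 [578.5 -80.3 172.1] [30. 35. 29. 29. 28. 36. 22. 25.]
175 6 [ 589.9 -106.4  176.5] [34. 31. 35. 29. 31. 27.]
```

View pics/s2.png

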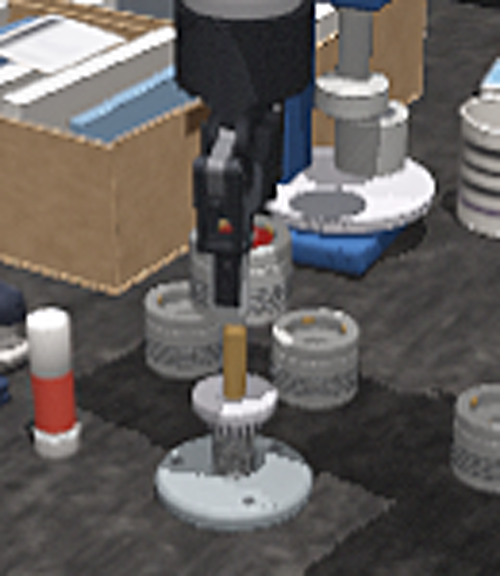

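The scene view shows the die held above the rod. Its rim runs from crop x 190 to 293, and the rod is at x 234. The die may be a few mm off-axis, so I'll fit it.

```bash
python3 - <<'E'
from h import *
from scipy.optimize import least_squares
z=np.load("scene2.npz"); im,P=z["im"].astype(int),z["P"]
br=im.sum(-1)
def fit(c0,lo,hi,R,thr=230,rmax=9):
    m=(np.hypot(P[...,0]-c0[0],P[...,1]-c0[1])<R+rmax)&(P[...,2]>lo)&(P[...,2]<hi)&(br>thr)
    q=P[m]; f=lambda c:np.hypot(q[:,0]-c[0],q[:,1]-c[1])-R
    r=least_squares(f,c0,loss="soft_l1",f_scale=1.0); return r.x.round(2),len(q),np.abs(r.fun).mean().round(2), np.argwhere(m).min(0),np.argwhere(m).max(0)
print("rod",fit([590.5,-75.1],74,108,7,0,4))
print("foot",fit([590.5,-75.1],3,13,48,0,3))
for c in [(612.1,-213.8),(707,-203.3),(466.5,-184)]: print("die?",fit(c,8,40,29))
for t in (150,200,230,260): print("held",t,fit([590.5,-75.1],133,166,29,t))
t=np.load("top2.npz"); Q=t["P"]; b=t["im"].astype(int)
for v in range(175,225,4):
    print(v,' '.join(f"{Q[v,u,2]:.0f}" if Q[v,u,2]==Q[v,u,2] else '-' for u in range(270,330,4)))
E
```

```text
rod (array([592.26, -74.81]), 81, np.float64(1.11), array([187, 273]), array([201, 278]))
foot (array([592.52, -75.46]), 199, np.float64(1.74), array([213, 255]), array([237, 295]))
die? (array([ 613.66, -212.61]), 298, np.float64(3.51), array([183, 285]), array([203, 307]))
die? (array([ 707.85, -203.42]), 239, np.float64(2.99), array([176, 253]), array([195, 273]))
die? (array([ 465.77, -182.67]), 330, np.float64(4.04), array([203, 333]), array([225, 356]))
held 150 (array([588.47, -75.03]), 286, np.float64(1.89), array([164, 264]), array([182, 290]))
held 200 (array([588.5, -75.1]), 276, np.float64(1.86), array([164, 264]), array([182, 290]))
held 230 (array([588.53, -75.11]), 262, np.float64(1.88), array([164, 264]), array([182, 290]))
held 260 (array([588.53, -75.09]), 229, np.float64(1.98), array([164, 264]), array([182, 290]))
175 532 520 520 520 520 521 520 520 518 519 520 520 521 519 515
179 518 519 521 522 521 519 520 519 521 519 521 521 520 520 521
183 500 518 521 518 522 - 521 520 520 521 521 522 519 520 520
187 482 519 519 522 517 519 520 520 520 519 519 519 520 519 519
191 462 518 518 517 516 519 519 519 519 520 521 520 520 520 519
195 512 516 514 516 516 517 516 518 517 517 517 518 518 517 519
199 514 512 513 516 515 512 514 516 516 517 517 517 517 518 517
203 510 510 510 510 511 512 513 513 513 514 512 514 515 516 515
207 505 506 506 509 509 509 511 510 512 511 511 511 513 514 513
211 500 500 501 502 502 503 503 505 507 505 507 508 509 507 510
215 491 491 494 496 496 498 498 500 500 501 504 502 505 505 504
219 0 1 10 16 481 485 489 489 493 495 494 495 496 501 500
223 2 1 -1 -1 11 16 13 16 13 13 477 483 488 489 492
```

```bash
python3 - <<'E'
from h import *
z=np.load("scene2.npz"); d=z["d"]; b=z["im"].sum(-1)
print("rod depth",d[192,275:278], "held",d[172,280])
for r in list(range(160,184,2))+[188,192,196,200,206,208,222,226,230]:
    D=d[r,276] ; 
    m=(np.abs(d[r]-D)<40)&(d[r]>0); l=276
    if not m[276]: print(r,'x');continue
    while m[l-1]: l-=1
    e=276
    while m[e+1]: e+=1
    print(r,l,e,(l+e)/2,round(float(D)))
a=cv2.resize(z["im"][150:215,245:310],None,fx=9,fy=9,interpolation=cv2.INTER_CUBIC); cv2.imwrite("pics/s2b.png",a[:,:,::-1])
E
```

```text
rod depth [1087.1671 1085.4167 1088.3246] held 1038.4814
160 266 280 273.0 987
162 266 280 273.0 986
164 266 279 272.5 988
166 269 284 276.5 998
168 265 289 277.0 1019
170 265 290 277.5 1020
172 272 290 281.0 1023
174 264 290 277.0 1026
176 265 289 277.0 1027
178 265 289 277.0 1028
180 265 289 277.0 1040
182 268 286 277.0 1049
188 273 278 275.5 1078
192 273 278 275.5 1085
196 273 278 275.5 1092
200 266 285 275.5 1094
206 265 285 275.0 1090
208 271 283 277.0 1086
222 256 295 275.5 1116
226 183 285 234.0 1116
230 225 375 300.0 1102
```

View pics/s2b.png

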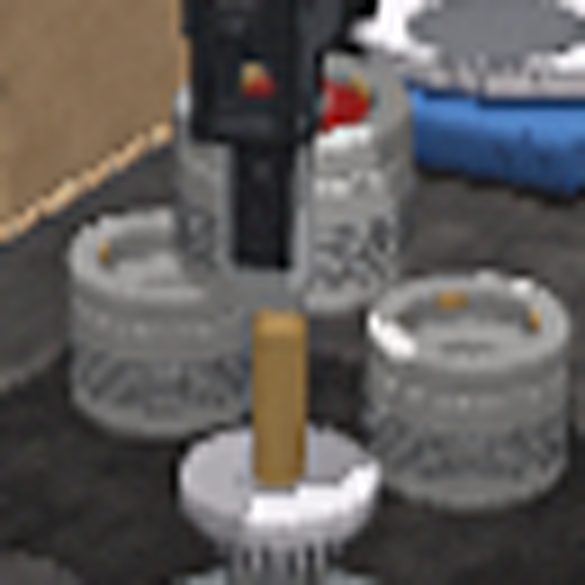

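The crop shows the die silhouette centred at x 294 and the rod at x 280. That puts the die about 3 mm off, mostly along tool -x, so I'll correct by +3 mm and lower gently.

Converted, 0.02 m / 0.75 = 0.0267, 0.018 m / 0.75 = 0.024.

>>> {"api": "move_arm", "payload": {
  "motion": [
    [0,0,0,0.004,0,0,0.045],
    [0,0,0,0.004,0,0.008,0.045],
    [0,0,0,0.004,0,0.016,0.045],
    [0,0,0,0.004,0,0.02,0.045],
    [0,0,0,0.004,0,0.024,0.045],
    [0,0,0,0.004,0,0.0267,0.045]
  ]
}}

```text
clock: 5.1
eef_pos: [593.3, -74.4, 115.1]
tcp_rot: [-3.142, 0.0, 0.342]
contact_force: [-0.1, -0.4, -5.3]
opening: 0.65
grasp_force: 97.0
```

Converted, 0.012 m / 0.75 = 0.016, 0.009 m / 0.75 = 0.012.

>>> {"api": "move_arm", "payload": {
  "motion": [
    [0,0,0,0,0,0.004,0.045],
    [0,0,0,0,0,0.008,0.045],
    [0,0,0,0,0,0.012,0.045],
    [0,0,0,0,0,0.016,0.045]
  ]
}}

```text
clock: 5.6
eef_pos: [593.3, -74.5, 103.1]
tcp_rot: [-3.142, -0.0, 0.342]
contact_force: [0.1, -0.4, -5.7]
opening: 0.65
grasp_force: 97.0
```

```bash
python3 - <<'E'
from h import *
from scipy.optimize import least_squares
im,d,P=cloud("scene"); s=sensors.sense(); print(s["eef_pos"].round(2),s["contact_force"].round(1),s["wrist_torque"].round(2))
br=im.astype(int).sum(-1)
def fit(c0,lo,hi,R,thr=200,rmax=9):
    m=(np.hypot(P[...,0]-c0[0],P[...,1]-c0[1])<R+rmax)&(P[...,2]>lo)&(P[...,2]<hi)&(br>thr)
    q=P[m]; r=least_squares(lambda c:np.hypot(q[:,0]-c[0],q[:,1]-c[1])-R,c0,loss="soft_l1"); return r.x.round(2),len(q)
print(fit([590.5,-75.1],72,95,7,0,4),fit([590.5,-75.1],102,137,29))
a=cv2.resize(im[155:220,245:310],None,fx=9,fy=9,interpolation=cv2.INTER_CUBIC); cv2.imwrite("pics/s3.png",a[:,:,::-1])
E
```

```text
[593.03 -74.42 102.71] [ 0.2 -0.8 -6.1] [-0.01  0.07 -0.05]
(array([591.09, -74.65]), 29) (array([592.51, -73.2 ]), 285)
```

View pics/s3.png

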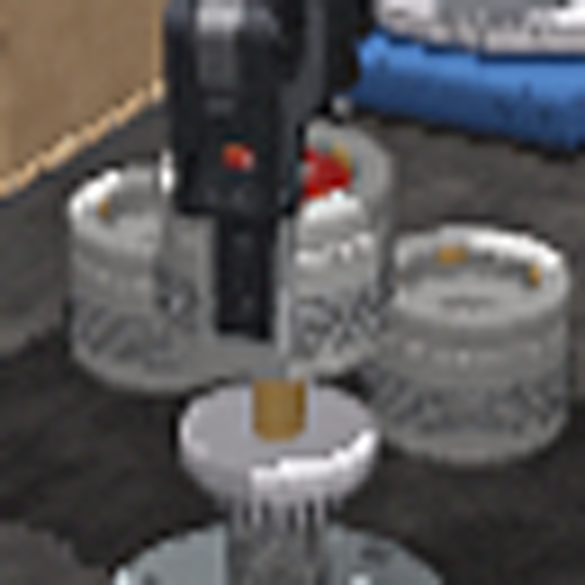

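The rod is in the hole: rod x 280, die silhouette 160 to 390, centre 275. I'll move back 1 mm and continue.

Converted, 0.016 m / 0.75 = 0.0213, 0.014 m / 0.75 = 0.0187.

>>> {"api": "move_arm", "payload": {
  "motion": [
    [0,0,0,-0.0013,0,0.0027,0.045],
    [0,0,0,-0.0013,0,0.0053,0.045],
    [0,0,0,-0.0013,0,0.008,0.045],
    [0,0,0,-0.0013,0,0.0107,0.045],
    [0,0,0,-0.0013,0,0.0133,0.045],
    [0,0,0,-0.0013,0,0.016,0.045],
    [0,0,0,-0.0013,0,0.0187,0.045],
    [0,0,0,-0.0013,0,0.0213,0.045]
  ],
  "grip_force": 110
}}

```text
clock: 6.65
eef_pos: [592.3, -74.8, 87.1]
tcp_rot: [-3.142, 0.0, 0.342]
contact_force: [0.7, -0.0, -5.2]
opening: 0.646
grasp_force: 116.8
```

Converted, 0.004 m / 0.75 = 0.0053, 0.003 m / 0.75 = 0.004.

>>> {"api": "move_arm", "payload": {
  "motion": [
    [0,0,0,0,0,0.0013,0.045],
    [0,0,0,0,0,0.0027,0.045],
    [0,0,0,0,0,0.004,0.045],
    [0,0,0,0,0,0.0053,0.045]
  ]
}}

```text
clock: 7.15
eef_pos: [592.8, -74.9, 83.9]
tcp_rot: [3.141, -0.001, 0.342]
contact_force: [-1.3, -0.8, 2.9]
opening: 0.648
grasp_force: 117.8
```

Converted, 0.002 m / 0.75 = 0.0027, 0.001 m / 0.75 = 0.0013.

>>> {"api": "move_arm", "payload": {
  "motion": [
    [0,0,0,0,0,0.0013,0.045],
    [0,0,0,0,0,0.0027,0.045],
    [0,0,0,0,0,0.0027,0.045]
  ]
}}

```text
clock: 7.52
eef_pos: [592.6, -74.8, 81.3]
tcp_rot: [3.141, -0.001, 0.342]
contact_force: [-0.2, 0.1, 2.4]
opening: 0.651
grasp_force: 117.9
```

Converted, 0.002 m / 0.75 = 0.0027, 0.001 m / 0.75 = 0.0013.

>>> {"api": "move_arm", "payload": {
  "motion": [
    [0,0,0,0,0,0.0013,0.045],
    [0,0,0,0,0,0.0027,0.045],
    [0,0,0,0,0,0.0027,0.045]
  ]
}}

```text
clock: 7.9
eef_pos: [592.4, -74.8, 79.1]
tcp_rot: [3.142, -0.0, 0.342]
contact_force: [0.7, 0.1, 0.8]
opening: 0.651
grasp_force: 117.9
```

Converted, 0.003 m / 0.75 = 0.004, 0.002 m / 0.75 = 0.0027.

>>> {"api": "move_arm", "payload": {
  "motion": [
    [0,0,0,0,0,0.0013,0.045],
    [0,0,0,0,0,0.0027,0.045],
    [0,0,0,0,0,0.004,0.045],
    [0,0,0,0,0,0.004,0.045]
  ]
}}

```text
clock: 8.4
eef_pos: [591.4, -74.7, 75.4]
tcp_rot: [-3.141, 0.002, 0.342]
contact_force: [-0.1, 0.6, -5.0]
opening: 0.652
grasp_force: 117.2
```

>>> {"api": "move_arm", "payload": {
  "motion": [
    [0,0,0,0,0,0.0007,0.045],
    [0,0,0,0,0,0.0013,0.045],
    [0,0,0,0,0,0.0013,0.045]
  ]
}}

```text
clock: 8.78
eef_pos: [592.2, -74.8, 75.1]
tcp_rot: [-3.141, 0.0, 0.342]
contact_force: [0.3, -0.2, -5.0]
opening: 0.646
grasp_force: 117.2
```

Converted, 0.001 m / 0.75 = 0.0013, 0.0005 m / 0.75 = 0.0007.

>>> {"api": "move_arm", "payload": {
  "motion": [
    [0,0,0,0,0,0.0007,0.045],
    [0,0,0,0,0,0.0013,0.045],
    [0,0,0,0,0,0.0013,0.045]
  ]
}}

```text
clock: 9.15
eef_pos: [592.3, -74.8, 74.5]
tcp_rot: [3.142, -0.0, 0.342]
contact_force: [-0.8, -0.1, -1.3]
opening: 0.649
grasp_force: 117.6
```

Converted, 0.0005 m / 0.75 = 0.0007, 0.0003 m / 0.75 = 0.0004.

>>> {"api": "move_arm", "payload": {
  "motion": [
    [0,0,0,0,0,0.0004,0.045],
    [0,0,0,0,0,0.0007,0.045],
    [0,0,0,0,0,0.0007,0.045]
  ]
}}

```text
clock: 9.52
eef_pos: [592.4, -74.8, 74.4]
tcp_rot: [3.142, -0.0, 0.342]
contact_force: [-4.0, 0.8, 5.3]
opening: 0.649
grasp_force: 118.3
```

Converted, 0.0005 m / 0.75 = 0.0007, 0.0003 m / 0.75 = 0.0004.

>>> {"api": "move_arm", "payload": {
  "motion": [
    [0,0,0,0,0,0.0004,0.045],
    [0,0,0,0,0,0.0007,0.045],
    [0,0,0,0,0,0.0007,0.045]
  ]
}}

```text
clock: 9.9
eef_pos: [592.4, -74.8, 74.4]
tcp_rot: [3.141, -0.0, 0.342]
contact_force: [-5.3, -1.0, 10.4]
opening: 0.65
grasp_force: 118.8
```

Converted, 0.0008 m / 0.75 = 0.0011, 0.0004 m / 0.75 = 0.0005.

>>> {"api": "move_arm", "payload": {
  "motion": [
    [0,0,0,0,0,0.0005,0.045],
    [0,0,0,0,0,0.0011,0.045],
    [0,0,0,0,0,0.0011,0.045]
  ]
}}

```text
clock: 10.28
eef_pos: [592.5, -74.8, 74.4]
tcp_rot: [3.141, -0.0, 0.342]
contact_force: [-9.0, 1.0, 19.7]
opening: 0.646
grasp_force: 120.0
```

Converted, -0.0015 m / 0.75 = -0.002, -0.001 m / 0.75 = -0.0013.

>>> {"api": "move_arm", "payload": {
  "motion": [
    [0,0,0,0,0,-0.0013,0.045],
    [0,0,0,0,0,-0.002,0.045],
    [0,0,0,0,0,-0.002,0.06],
    [0,0,0,0,0,-0.002,0.07],
    [0,0,0,0,0,-0.002,0.08],
    [0,0,0,0,0,-0.002,0.08]
  ],
  "grip_force": 30
}}

```text
clock: 11.02
eef_pos: [592.4, -74.8, 73.9]
tcp_rot: [-3.142, 0.0, 0.342]
contact_force: [0.7, -0.1, -0.7]
opening: 0.94
grasp_force: 0.0
```

Converted, -0.1 m / 0.75 = -0.1333, -0.07 m / 0.75 = -0.0933.

>>> {"api": "move_arm", "payload": {
  "motion": [
    [0,0,0,0,0,-0.0133,0.08],
    [0,0,0,0,0,-0.04,0.08],
    [0,0,0,0,0,-0.0933,0.08],
    [0,0,0,0,0,-0.1333,0.08],
    [0,0,0,0,0,-0.1333,0.08]
  ]
}}

```text
clock: 11.65
eef_pos: [594.1, -75.0, 177.2]
tcp_rot: [3.139, -0.005, 0.342]
contact_force: [0.5, 0.1, -0.4]
opening: 0.942
grasp_force: 0.0
```

```bash
python3 - <<'E'
from h import *
from scipy.optimize import least_squares
im,d,P=cloud("scene"); s=sensors.sense(); print(s["eef_pos"].round(2),s["contact_force"].round(1))
q=P[(np.hypot(P[...,0]-590.5,P[...,1]+75.1)<36)&(P[...,2]>70)&(P[...,2]<108)]
for n,lo,hi,R in(("die",72,108,29),("badge",115,121,19)):
    q=P[(np.hypot(P[...,0]-590.5,P[...,1]+75.1)<R+8)&(P[...,2]>lo)&(P[...,2]<hi)]
    r=least_squares(lambda c:np.hypot(q[:,0]-c[0],q[:,1]-c[1])-R,[590.5,-75.1],loss="soft_l1"); print(n,r.x.round(1),len(q))
im2=im.astype(int); red=(im2[...,0]>150)&(im2[...,1]<80)&(np.hypot(P[...,0]-590,P[...,1]+75)<40)
print("red z",np.percentile(P[red][:,2],[5,50,95]).round(1),P[red].mean(0).round(1))
a=cv2.resize(im[120:220,235:325],None,fx=6,fy=6,interpolation=cv2.INTER_CUBIC); cv2.imwrite("pics/s4.png",a[:,:,::-1])
E
```

```text
[593.05 -74.86 175.42] [0.7 0.7 0.1]
die [591.7 -74.8] 382
badge [592.2 -75.4] 53
red z [117.7 122.  123.8] [587.6 -66.9 121.4]
```

View pics/s4.png

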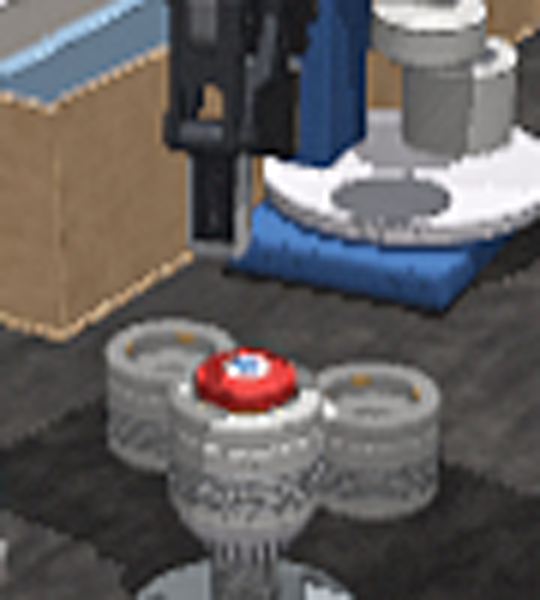

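The die is seated on the collar and the badge stands on top at crop (245,380), loose. I'll work out the fingertip height against opening from the earlier frames.

```bash
python3 - <<'E'
from h import *
z=np.load("scene2.npz"); P=z["P"]; b=z["im"].astype(int).sum(-1)
for r in range(172,183): print(r,[(int(b[r,c]),P[r,c].round(0).tolist()) for c in (272,274,276)])
im,d,P=cloud("scene"); b=im.astype(int).sum(-1); print(sensors.sense()["eef_pos"].round(1))
for r in range(155,166): print(r,[(int(b[r,c]),P[r,c].round(0).tolist()) for c in (269,271,273)])
E
```

```text
172 [(95, [577.0, -36.0, 163.0]), (89, [573.0, -37.0, 164.0]), (79, [570.0, -40.0, 163.0])]
173 [(96, [577.0, -36.0, 161.0]), (93, [574.0, -40.0, 160.0]), (83, [570.0, -41.0, 160.0])]
174 [(105, [577.0, -36.0, 158.0]), (101, [573.0, -38.0, 158.0]), (76, [569.0, -40.0, 159.0])]
175 [(98, [578.0, -38.0, 155.0]), (112, [573.0, -37.0, 157.0]), (78, [568.0, -38.0, 157.0])]
176 [(96, [577.0, -35.0, 154.0]), (101, [572.0, -37.0, 155.0]), (73, [569.0, -40.0, 154.0])]
177 [(99, [576.0, -35.0, 152.0]), (104, [572.0, -37.0, 152.0]), (70, [569.0, -40.0, 151.0])]
178 [(72, [577.0, -36.0, 149.0]), (91, [574.0, -40.0, 148.0]), (50, [568.0, -38.0, 150.0])]
179 [(172, [579.0, -40.0, 144.0]), (117, [575.0, -41.0, 145.0]), (33, [570.0, -42.0, 146.0])]
180 [(331, [580.0, -41.0, 141.0]), (303, [578.0, -45.0, 140.0]), (284, [573.0, -46.0, 141.0])]
181 [(345, [584.0, -48.0, 135.0]), (344, [580.0, -49.0, 136.0]), (329, [574.0, -48.0, 137.0])]
182 [(336, [585.0, -48.0, 132.0]), (331, [580.0, -49.0, 133.0]), (329, [576.0, -51.0, 133.0])]
[592.2 -74.8 174.2]
155 [(107, [575.0, -21.0, 208.0]), (105, [573.0, -25
[... 274 characters left out ...]
0, -26.0, 200.0]), (89, [570.0, -28.0, 200.0])]
159 [(104, [575.0, -22.0, 199.0]), (109, [572.0, -25.0, 198.0]), (77, [570.0, -29.0, 197.0])]
160 [(62, [577.0, -25.0, 195.0]), (72, [573.0, -26.0, 195.0]), (48, [569.0, -27.0, 196.0])]
161 [(297, [580.0, -29.0, 190.0]), (239, [577.0, -32.0, 190.0]), (171, [571.0, -31.0, 192.0])]
162 [(363, [579.0, -27.0, 189.0]), (345, [576.0, -31.0, 188.0]), (311, [572.0, -33.0, 188.0])]
163 [(258, [796.0, -370.0, 1.0]), (271, [789.0, -370.0, 2.0]), (269, [779.0, -365.0, 7.0])]
164 [(187, [794.0, -367.0, -1.0]), (181, [785.0, -364.0, 2.0]), (144, [774.0, -358.0, 7.0])]
165 [(206, [790.0, -360.0, -0.0]), (212, [781.0, -357.0, 3.0]), (82, [776.0, -361.0, 3.0])]
```

Converted, 0.062 m / 0.75 = 0.0827, 0.03 m / 0.75 = 0.04.

>>> {"api": "move_arm", "payload": {
  "motion": [
    [0,0,0,0,0,0.04,0.075],
    [0,0,0,0,0,0.0733,0.065],
    [0,0,0,0,0,0.0827,0.06],
    [0,0,0,0,0,0.0827,0.055],
    [0,0,0,0,0,0.0827,0.05]
  ],
  "grip_force": 25
}}

```text
clock: 12.38
eef_pos: [592.9, -74.8, 112.7]
tcp_rot: [3.141, -0.001, 0.342]
contact_force: [-0.1, 0.4, -0.3]
opening: 0.582
grasp_force: 0.0
```

>>> {"api": "move_arm", "payload": {
  "motion": [
    [0,0,0,0,0,0,0.045],
    [0,0,0,0,0,0,0.04],
    [0,0,0,0,0,0,0.036],
    [0,0,0,0,0,0,0.03],
    [0,0,0,0,0,0,0.03],
    [0,0,0,0,0,0,0.03]
  ]
}}

```text
clock: 13.12
eef_pos: [592.7, -74.8, 112.7]
tcp_rot: [3.141, -0.001, 0.342]
contact_force: [-1.6, 0.5, 5.7]
opening: 0.426
grasp_force: 24.3
```

Converted, -0.05 m / 0.75 = -0.0667, -0.045 m / 0.75 = -0.06.

>>> {"api": "move_arm", "payload": {
  "motion": [
    [0,0,0,0,0,-0.0027,0.03],
    [0,0,0,0,0,-0.008,0.03],
    [0,0,0,0,0,-0.02,0.03],
    [0,0,0,0,0,-0.04,0.03],
    [0,0,0,0,0,-0.06,0.03],
    [0,0,0,0,0,-0.0667,0.03]
  ]
}}

```text
clock: 13.88
eef_pos: [593.2, -74.9, 163.8]
tcp_rot: [3.14, -0.002, 0.342]
contact_force: [0.2, 0.2, 0.4]
opening: 0.421
grasp_force: 25.0
```

```bash
python3 - <<'E'
from h import *
im,d,P=cloud("scene"); s=sensors.sense(); print(s["eef_pos"].round(1),s["contact_force"].round(1),s["opening"])
im2=im.astype(int); red=(im2[...,0]>130)&(im2[...,1]<90)&(np.hypot(P[...,0]-590,P[...,1]+75)<40)
print("red z",red.sum(),np.percentile(P[red][:,2],[5,50,95]).round(1))
a=cv2.resize(im[120:220,235:325],None,fx=6,fy=6,interpolation=cv2.INTER_CUBIC); cv2.imwrite("pics/s5.png",a[:,:,::-1])
E
```

```text
[593.1 -74.9 163.8] [ 0.8 -0.1 -0.2] 0.4237625430064586
red z 36 [166.6 172.4 174.4]
```

View pics/s5.png

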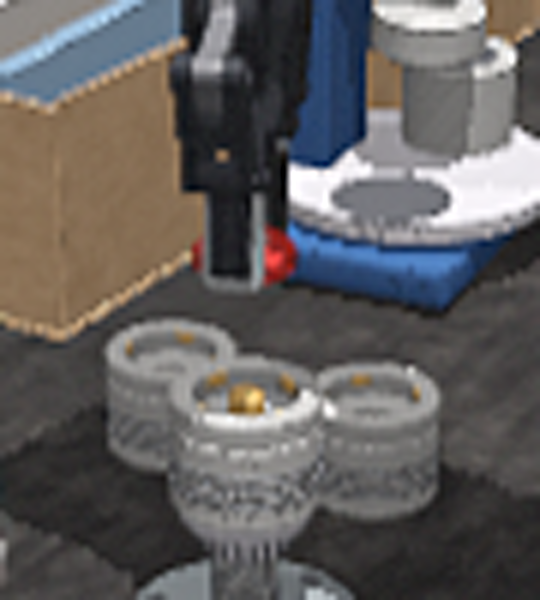

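The picture shows the badge held level in the fingers at crop (245,255), with the empty die on the stand. Next I'll carry it to the tray.

Converted, -0.208 m / 0.75 = -0.2773, -0.19 m / 0.75 = -0.2533.

>>> {"api": "move_arm", "payload": {
  "motion": [
    [0,0,0,0.004,-0.0267,0,0.03],
    [0,0,0,0.0107,-0.08,0,0.03],
    [0,0,0,0.02,-0.14,0,0.03],
    [0,0,0,0.0293,-0.2,0,0.03],
    [0,0,0,0.0373,-0.2533,0,0.03],
    [0,0,0,0.0413,-0.2773,0.0133,0.03],
    [0,0,0,0.0413,-0.2773,0.0533,0.03],
    [0,0,0,0.0413,-0.2773,0.1067,0.03]
  ]
}}

```text
clock: 14.92
eef_pos: [552.0, 132.1, 81.2]
tcp_rot: [3.141, -0.001, 0.343]
contact_force: [0.6, 0.6, -0.4]
opening: 0.423
grasp_force: 25.1
```

Converted, 0.07 m / 0.75 = 0.0933, 0.066 m / 0.75 = 0.088.

>>> {"api": "move_arm", "payload": {
  "motion": [
    [0,0,0,0,0,0.04,0.03],
    [0,0,0,0,0,0.0667,0.03],
    [0,0,0,0,0,0.08,0.03],
    [0,0,0,0,0,0.088,0.03],
    [0,0,0,0,0,0.0933,0.03],
    [0,0,0,0,0,0.0933,0.03]
  ]
}}

```text
clock: 15.68
eef_pos: [552.0, 131.6, 12.2]
tcp_rot: [3.142, -0.0, 0.342]
contact_force: [1.4, 0.3, -0.7]
opening: 0.418
grasp_force: 25.1
```

Commanded height is now 12. I'll feel for the floor in small steps.

Converted, 0.007 m / 0.75 = 0.0093, 0.006 m / 0.75 = 0.008.

>>> {"api": "move_arm", "payload": {
  "motion": [
    [0,0,0,0,0,0.0027,0.03],
    [0,0,0,0,0,0.0053,0.03],
    [0,0,0,0,0,0.008,0.03],
    [0,0,0,0,0,0.0093,0.03],
    [0,0,0,0,0,0.0093,0.03]
  ]
}}

```text
clock: 16.3
eef_pos: [551.8, 131.5, 4.9]
tcp_rot: [-3.142, 0.0, 0.342]
contact_force: [-0.5, -0.1, 0.1]
opening: 0.425
grasp_force: 25.1
```

Converted, 0.001 m / 0.75 = 0.0013, 0.0005 m / 0.75 = 0.0007.

>>> {"api": "move_arm", "payload": {
  "motion": [
    [0,0,0,0,0,0.0007,0.03],
    [0,0,0,0,0,0.0013,0.03],
    [0,0,0,0,0,0.0013,0.03]
  ]
}}

```text
clock: 16.68
eef_pos: [551.9, 131.6, 4.2]
tcp_rot: [3.142, -0.0, 0.342]
contact_force: [-1.6, 0.0, 2.0]
opening: 0.426
grasp_force: 25.4
```

Contact with the floor is light, so I'll release, then rise straight up.

Converted, -0.15 m / 0.75 = -0.2, -0.09 m / 0.75 = -0.12.

>>> {"api": "move_arm", "payload": {
  "motion": [
    [0,0,0,0,0,0,0.04],
    [0,0,0,0,0,0,0.045],
    [0,0,0,0,0,0,0.055],
    [0,0,0,0,0,0,0.055],
    [0,0,0,0,0,-0.0133,0.055],
    [0,0,0,0,0,-0.0533,0.055],
    [0,0,0,0,0,-0.12,0.055],
    [0,0,0,0,0,-0.2,0.055]
  ]
}}

```text
clock: 17.68
eef_pos: [551.1, 131.4, 155.4]
tcp_rot: [-3.141, 0.001, 0.342]
contact_force: [0.6, 0.0, -1.0]
opening: 0.638
grasp_force: 0.0
```

Converted, -0.16 m / 0.75 = -0.2133, -0.14 m / 0.75 = -0.1867.

>>> {"api": "move_arm", "payload": {
  "motion": [
    [0,0,0,-0.0267,0.0267,-0.0533,0.055],
    [0,0,0,-0.08,0.0533,-0.08,0.055],
    [0,0,0,-0.1333,0.0667,-0.08,0.055],
    [0,0,0,-0.1867,0.0667,-0.08,0.055],
    [0,0,0,-0.2133,0.0667,-0.08,0.055],
    [0,0,0,-0.2133,0.0667,-0.08,0.055]
  ]
}}

```text
clock: 18.42
eef_pos: [417.5, 30.7, 214.6]
tcp_rot: [3.141, -0.001, 0.341]
contact_force: [0.2, 0.1, 0.0]
opening: 0.641
grasp_force: 0.0
```

```bash
python3 - <<'E'
from h import *
im,d,P=cloud("scene"); s=sensors.sense(); print(s["eef_pos"].round(1),s["contact_force"].round(1),s["clock"])
i=im.astype(int); red=(i[...,0]>130)&(i[...,1]<90)
n,l,st,c=cv2.connectedComponentsWithStats(red[:320].astype(np.uint8))
for k in range(1,n):
    if st[k,4]>15: q=P[:320][l==k]; print(c[k].round(),q.mean(0).round(1),np.percentile(q[:,2],[10,90]).round(1))
a=cv2.resize(im[150:330,140:370],None,fx=3.3,fy=3.3,interpolation=cv2.INTER_CUBIC); cv2.imwrite("pics/s6.png",a[:,:,::-1])
E
```

```text
[418.7  31.  214.7] [0.4 0.2 0.3] 18.475
[362. 102.] [ 736.6 -930.5   51.4] [47.3 56.6]
[153. 176.] [926.3 -27.   68. ] [68.8 72.2]
[149. 196.] [935.5 -11.2  12. ] [ 9.3 14. ]
[163. 196.] [904.7 -30.1  12.5] [10.9 14.2]
[229. 205.] [nan nan nan] [nan nan]
[178. 230.] [767.1  68.2   9.1] [ 7.6 10. ]
[158. 239.] [779.5 118.6   8.9] [ 6.9 11.3]
[238. 277.] [nan nan nan] [nan nan]
[211. 297.] [555.3 213.5  12. ] [10.2 13.7]
[235. 303.] [nan nan nan] [nan nan]
```

View pics/s6.png

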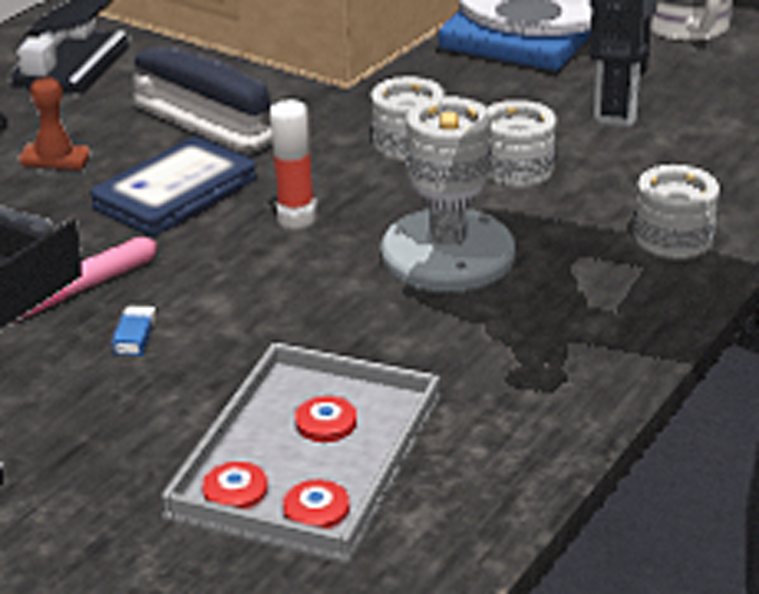

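The badge lies flat and face up in the tray at crop (326,417), next to the two finished ones at (235,485) and (316,503). The die sits on the stand at (448,145), and the bystanders are untouched. I'll hand it in.

```bash
python3 -c "
from rig import order
print(order.sign_off())"
```

```text
the job is handed in; nothing more can be done
None
```

The job is done and handed in at about 18.5 s of the 48 s: the badge lies flat and face up in the tray next to the finished ones, the die is home on the stand, and nothing else was knocked over.

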